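# Slide the tin of screws onto the demagnetiser and hold its handle down

## Robot

A 6-joint arm with a two-finger parallel gripper is mounted at the origin on the work surface. World frame = base frame: x ahead of the robot, y to its left, z up, the work surface at z = 0. Lengths are in m, angles in rad, forces in N, time in s.
With the tool pointing down it reaches from about 0.375 to 0.925 m from the base axis. Payload 5.7 kg.
Tool frame: the origin (TCP) lies at the very end of the fingers, on their centre line; the grasp point (between the pads) lies 19 mm behind it (env.hold_point_z is the distance from the TCP to the grasp point, in m); z points along the fingers, y is the line along which they close (so a half turn about z gives the same grasp; the last joint's range is limited). The gripper opens to 88 mm and grips with 3 to 60 N. Pads are 20 mm wide; open, the fingers measure 115 mm over their backs; the gripper's body (75 mm by 178 mm) begins 61 mm behind the grasp point.
Start: joints at [-1.375, 0.359, 1.51, -0, 1.272, -0.115], TCP at [0.183, -0.571, 0.188] pointing down, gripper open.
Joint ranges: [-2.97, 2.97], [-1.01, 2.36], [0.21, 2.38], [-0.96, 4.11], [0.2, 2.71], [-2.98, 2.98]. Speed limits (rad/s): [2.39, 2.39, 3.14, 3.14, 3.14, 3.14].

## Interface

Orientations are given as a unit quaternion [w, x, y, z].
In Python, from station import telemetry, grab_frame, env gives the robot as it stands. The module is installed in compiled form; this text tells all that it offers.
- The arm moves only by the shell command python3 -m pendant 'ROWS' [FORCE]. ROWS is JSON, a list of rows, each an object of numbers: "tx", "ty", "tz": the shift along the tool's x, y, z in mm; "wx", "wy", "wz": the turn, a rotation vector about the tool's x, y, z in rad; "fingers": the gripper's target within -1 to 1 (fully open at 1, half-way at 0, shut at -1). In form: [{"tx": .., "ty": .., "tz": .., "wx": .., "wy": .., "wz": .., "fingers": ..}, ...]. A call has 1 to 12 rows; each row shifts and turns the commanded pose from where the row before left it, along the tool's axes as they then stand; what a row does not reach is not made up. A row lasts 1/10 s, in which the tool goes at most 50 mm and 8.59 degrees, less where a joint would pass 70% of its speed; a pose out of reach is approached as far as the arm can. A call with a gripper value outside its range is refused whole. The fingers move at their own pace and stop on an object; FORCE is the grip in N (left out, the last holds). Time passes only in rows, so rows that do not move let the fingers close. It gives the time, the measured TCP pose, the force, the opening and the grip force at its end, in the units of the state.
- telemetry.observe(): the state, without advancing time (a new reading comes with each control period).
- grab_frame(name): name is "side" or "top" or "wrist"; returns a dict with "color" (384x512x3 uint8, blue, green, red), "fx", "fy", "cx", "cy" (pixels), "dist_coeffs" ([k1, k2, p1, p2, k3] as OpenCV has them; the pictures are not rectified), "origin" and "rotation" of the camera in the world; the wrist camera has in their place "T_tool_cam" (4x4, takes a point from camera to tool coordinates, whose origin is the TCP and whose axes are the flange's). Camera axes: x right, y down, z forward; pixel columns grow to the right and rows downward; lengths in m; the calibration is good to about 2 mm. A picture is of the moment at which its call begins: read the wrist's pose just before it. There is no depth.
- env.close_job(): hands the job in; it is judged then, once.
The state is a dict: "time": time; "joints": joint angles; "joint_velocities": joint speeds; "effort": joint torques, N m; "eef_pos": TCP position; "orientation": TCP orientation; "force": force on the tool from outside, world axes, zero at the start; "moment": the same for the moment, N m; "grip_width": finger opening in m; "grip_force": force on a finger pad.
Only numpy, scipy, OpenCV 4.12 (cv2) and the standard library are available. Lean on these libraries where they do the work, as an engineer would, in place of code of your own. Each camera call takes 0.05 s, during which the arm holds its last target. There are 200 camera calls.

## Task

Without lifting or tipping it, slide the tin canister along the slab from its ring into the square metal frame, wholly inside the frame, and let go of it. Only then press the spring-loaded handle of the switch stand down from above until the pointer at its end stands inside the notch of the gauge plate (handle level), keep it there for at least three seconds, and finish still holding it there: do not let go at the end. Leave the other things on the counter where they are.

Things in the scene. Friction and masses are not known exactly. Their poses are not given: they have to be found in the camera images.
- tin: Round bare-metal screw-top canister with a ribbed, dented lid, full of screws, about 0.2 to 0.45 kg, standing on the slab: straight-sided, 62 mm diameter, 70 mm high (lid from 56 mm up). It drags best gripped low. Origin at the centre of its underside, z up. The lid counts as loose: the tin must not be lifted or tipped. It starts inside the ring.
- rest: The tin's starting place: a thin flat dark ring mark of 82 mm diameter on the slab, nothing to bump into. Origin at its centre on the slab surface. The ring and the square frame can swap places.
- pad: The tin's destination, the demagnetising pad: a flat square metal frame let flush into the slab (nothing to bump into), 104 mm outside, 88 mm inside, so a centred tin has 13 mm to spare each way. Origin at its centre on the slab surface, x and y along its sides; yaw varies.
- stand: Fixed grey switch stand, base plate 100 x 280 x 10 mm, origin under its centre. y runs along it: a box (to 72 mm high, y 91..133 mm), handle hinge (axis along x, y 65, z 75 mm; cheeks to 90 mm high), handle reaching from there to -y, gauge plate at the -y end. With the handle level the top of its press pad is centred at x 0, y -65, z 84 mm.
- notch (a point): Centre of the notch in the gauge: an upright sheet plate 4 mm thick, 34 mm wide (along the stand's y), 108 mm high, with a notch open to the handle's side, 27 mm high (61.5 to 88.5 mm above the slab). The handle's thin pointer, 4 mm thick, moves up and down 10 mm in front of it (stand's +x side).
- handle_pad (a point): Centre of the top face of the rubber press pad near the handle's end (44 mm across, 36 mm along the handle, 10 mm thick), 130 mm from the hinge. It moves with the handle: about 113 mm above the slab when up, 84 mm when level.
- handle (a joint): Angle of the spring-loaded handle (rad): 0 = up at rest, sloping up to its end; grows as pressed; 0.225 = level, pointer mid-notch; pointer within the notch from 0.165 to 0.285; 0.45 = bottom stop. It springs back up when let go. Pushing on the pad takes about 4 N to start, 8 N at level, 12 N at the bottom.
- remote_back: Bystander: black plastic back shell of a remote control, 150 x 46 x 12 mm, lying on the slab. Origin at the centre of its underside.
- lens: Bystander: small amber glass indicator lens, 28 mm diameter, 13 mm high. Origin at the centre of its underside.
- standoff: Bystander: brass standoff standing upright, 12 mm wide, 30 mm high. Origin at the centre of its underside.
- spanner: Bystander: steel spanner about 150 mm long lying flat near the robot's base. Origin at the middle of its underside, x along its length.
Mind the look-alikes: they are no part of the job. Of the things like the tin, leave any that is turquoise; of the rest the smaller one is meant.

How it is judged:
On the way, in this order (a step that is already met when the one before it is completed fails the run):
1. the tin stands inside the square frame, at rest and let go of, the handle still up (x of tin in the frame of pad between -0.016 and 0.016 m and y of tin in the frame of pad between -0.016 and 0.016 m and height (world z) of tin below 0.005 m and angle between tin's own z axis and vertical below 0.1 rad and contact force between each of the arm, the fingers and tin below 0.1 N and linear speed of tin below 0.02 m/s and value of joint handle below 0.08 rad), for 0.2 s.
2. the handle is held level, pointer in the notch, for two and a half seconds on end (value of joint handle between 0.16 and 0.29 rad and x of tin in the frame of pad between -0.016 and 0.016 m and y of tin in the frame of pad between -0.016 and 0.016 m and contact force between any of the fingers, the arm and stand above 4 N), for 2.5 s.
At the end, for the whole second after the job is handed in: The robot still presses the handle with more than 4 N and it stays between 0.16 and 0.29 rad (pointer in the notch), after at least 2.5 s held there; the tin stands upright on the slab inside the square frame (within 16 mm of its centre along each side), at rest and untouched (all of step 2 and height (world z) of tin below 0.005 m and angle between tin's own z axis and vertical below 0.1 rad and contact force between each of the arm, the fingers and tin below 0.1 N and velocity of joint handle between -0.1 and 0.1 rad/s and linear speed of tin below 0.02 m/s and contact force between tin and stand below 0.1 N); the arm keeps its last pose, push and grip.
It fails at once if the tin is lifted off the slab (over 8 mm) (height (world z) of tin above 0.008 m).
It fails at once if the tin is tipped (angle between tin's own z axis and vertical above 0.2 rad).
It fails at once if the handle is pressed before the tin is inside the frame (value of joint handle above 0.1 rad and not (x of tin in the frame of pad between -0.016 and 0.016 m and y of tin in the frame of pad between -0.016 and 0.016 m)).
It fails at once if a bystander (remote back, lens, standoff or spanner) is shifted more than 25 mm (distance of any of remote_back, lens, standoff, spanner from where it was at the start of the episode above 0.025 m).
It also fails if it takes over 51 s, if anything falls off the work surface, if the arm or the gripper's body presses on something with over 40 N, if the wrist force passes 120 N, or if a joint passes its speed limit or range.

## Working session

There is one attempt and no reset: what is moved stays moved. The work goes in short steps, Python scripts to look and compute and a shell command to move; the robot and the scene stay as the last step left them, time stands still between calls to the robot, and variables do not carry over. Pictures are saved under pics/ and viewed, at most 10 in all, crops included, and the job is handed in when it is done.

```bash
mkdir -p pics; ls
cat > h.py <<'E'
import cv2,numpy as np,pickle
from station import telemetry,grab_frame,env
from scipy.spatial.transform import Rotation as R
def grab(n):
    s=telemetry.observe(); f=grab_frame(n)
    if n=='wrist':
        q=s['orientation'];T=np.eye(4);T[:3,:3]=R.from_quat([q[1],q[2],q[3],q[0]]).as_matrix();T[:3,3]=s['eef_pos']
        M=T@np.array(f['T_tool_cam']);f['origin']=M[:3,3];f['rotation']=M[:3,:3]
    return f
def K(f): return np.array([[f['fx'],0,f['cx']],[0,f['fy'],f['cy']],[0,0,1.]])
def ray(f,px,z):
    p=cv2.undistortPoints(np.array(px,float).reshape(-1,1,2),K(f),np.array(f['dist_coeffs'],float)).reshape(-1,2)
    d=np.c_[p,np.ones(len(p))]@np.array(f['rotation']).T
    o=np.array(f['origin']);return o+d*((z-o[2])/d[:,2])[:,None]
def proj(f,P):
    Rm=np.array(f['rotation']).T;t=-Rm@np.array(f['origin'])
    return cv2.projectPoints(np.array(P,float),cv2.Rodrigues(Rm)[0],t,K(f),np.array(f['dist_coeffs'],float))[0].reshape(-1,2)
E
python3 - <<'E'
from h import *
for n in ['top','side']:
    f=grab(n);pickle.dump(f,open(n+'.pkl','wb'));cv2.imwrite(f'pics/{n}0.png',cv2.resize(f['color'],(800,600)))
    print(n,f['origin'],np.array(f['rotation']).round(2).tolist(),f['fx'])
s=telemetry.observe();print(s['orientation'],s['grip_width'],s['force'])
E
```

```text
pics
top [0.47070143 0.0288078  1.09222391] [0.03, -0.7, 0.72, -0.02] 438.6334182756872
side [0.06270769 0.69044076 0.78180098] [0.13, -0.26, 0.87, -0.4] 441.6543969129376
[-8.12206263e-04  9.87946605e-01  1.54792912e-01 -2.82359100e-05] 0.08760185465888087 [ 0.23679066  0.42943181 -0.05779298]
```

```bash
python3 - <<'E'
s=open('h.py').read()
s=s.replace("    return f\n","    else:\n        f['rotation']=R.from_quat(np.roll(f['rotation'],-1)).as_matrix()\n    return f\n",1)
open('h.py','w').write(s)
E
sed -i 's/import cv2/import cv2/' h.py
```

```text
(no output)
```

View pics/top0.png

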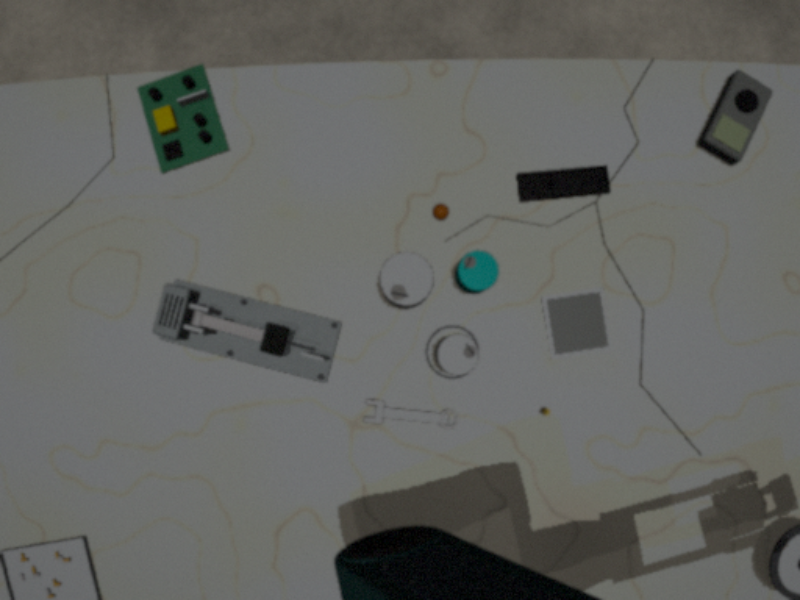

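View pics/side0.png

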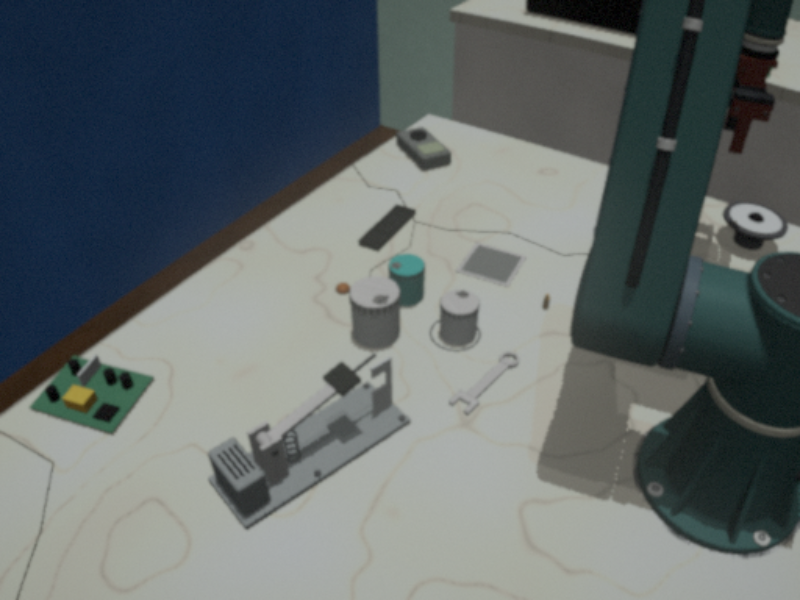

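Run:
```python
from h import *
f=grab('top');pickle.dump(f,open('top.pkl','wb'))
c=f['color'];k=.64
a=c[215:255,335:400]
crop=c[150:255,225:405];cv2.imwrite('pics/crop.png',cv2.resize(crop,None,fx=4.4,fy=4.4,interpolation=cv2.INTER_CUBIC))
g=cv2.cvtColor(c,cv2.COLOR_BGR2GRAY)
def mask(m,roi,n):
    x0,y0,x1,y1=roi;mm=np.zeros_like(m);mm[y0:y1,x0:x1]=m[y0:y1,x0:x1]
    cs=max(cv2.findContours(mm,cv2.RETR_EXTERNAL,cv2.CHAIN_APPROX_NONE)[0],key=cv2.contourArea)
    print(n,cv2.contourArea(cs),cv2.minAreaRect(cs)); return cs
print('frame vals',g[206,340:400:2])
cs=mask((g<140).astype('uint8')*255,(340,180,400,235),'pad')
P=ray(f,cs,0);r=cv2.minAreaRect(P[:,:2].astype(np.float32));print('pad world',r,cv2.boxPoints(r).tolist())
print('row tin',g[225,265:315]);
# ring outer
r=mask((g<150).astype('uint8')*255,(262,195,320,250),'ring')
P=ray(f,r,0);print(cv2.minEnclosingCircle(P[:,:2].astype(np.float32)))
hsv=cv2.cvtColor(c,cv2.COLOR_BGR2HSV)
# stand
m=cv2.morphologyEx((g<150).astype('uint8')*255,cv2.MORPH_CLOSE,np.ones((5,5)))
s=mask(m,(90,170,230,250),'stand');P=ray(f,s,0.01);r=cv2.minAreaRect(P[:,:2].astype(np.float32));print('stand',r)
# black pad
b=mask((g<45).astype('uint8')*255,(160,200,200,235),'hpad');P=ray(f,b,.113);r=cv2.minAreaRect(P[:,:2].astype(np.float32));print('hpad',r)
o=mask(((hsv[...,1]>120)&(hsv[...,0]<25)).astype('uint8')*255,(270,125,295,145),'lens');print(ray(f,cv2.minAreaRect(o)[0],0.006))
print('standoff',ray(f,[348,262],.02),'turq',ray(f,[305,173.5],.07),'big',ray(f,[260,178],.09))
```

```text
frame vals [114 115 113 113 107 113  89  74  74  74  78  76  76  74  75  75  75  78
  74  72  74  74  71  87 114 114 112 114 114 113]
pad 3186.0 ((369.5, 207.0), (54.0, 59.0), 90.0)
pad world ((0.5001240372657776, -0.26365959644317627), (0.15289343893527985, 0.13678474724292755), 88.08609008789062) [[0.4292166531085968, -0.3377794921398163], [0.5659250617027283, -0.3423478305339813], [0.5710314512252808, -0.18953970074653625], [0.4343230128288269, -0.18497136235237122]]
row tin [114 115 114 114 112 113 105  85  88 106 110  99  76  58  57  85 108 115
 114 114 113 113 113 114 112 114 115 115 114 113 112 102  85  81  78  73
  64  62  75  92  99 100 106 115 115 115 115 116 114 114]
ring 3078.0 ((290.5, 222.0), (54.0, 57.0), 90.0)
((0.4679413437843323, -0.0623927116394043), 0.09804340451955795)
stand 10981.0 ((159.5, 209.5), (79.0, 139.0), 90.0)
stand ((0.5071540474891663, 0.2668389081954956), (0.35450485348701477, 0.19968193769454956), 88.82076263427734)
hpad 266.5 ((176.6764678955078, 217.2941436767578), (16.97749137878418, 18.675243377685547), 14.03624439239502)
hpad ((0.4847705364227295, 0.2018149048089981), (0.03849197179079056, 0.041776325553655624), 74.79617309570312)
lens 52.5 ((282.0, 135.0), (8.0, 8.0), 90.0)
[[ 0.68612863 -0.04707006  0.006     ]]
standoff [[ 0.36590822 -0.19870836  0.02      ]] turq [[ 0.58053713 -0.09375969  0.07      ]] big [[0.5705714  0.01248494 0.09      ]]
```

View pics/crop.png

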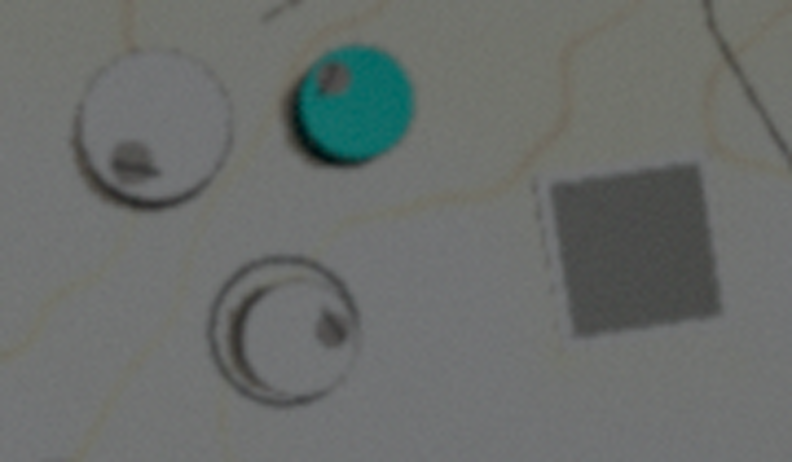

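Crop: the tin is the small bare-metal canister in the dark ring (crop 298,337; ring centre 284,331). The larger bare one at (152,130) and the turquoise one at (355,103) are look-alikes. The pad is the grey square with a bright frame at (637,250).

```bash
cat > m.py <<'E'
from h import *
f=pickle.load(open('top.pkl','rb'));c=f['color'];g=cv2.GaussianBlur(cv2.cvtColor(c,cv2.COLOR_BGR2GRAY),(3,3),0)
def mask(m,roi):
    x0,y0,x1,y1=roi;mm=np.zeros(m.shape,np.uint8);mm[y0:y1,x0:x1]=m[y0:y1,x0:x1]*255
    return max(cv2.findContours(mm,cv2.RETR_EXTERNAL,cv2.CHAIN_APPROX_NONE)[0],key=cv2.contourArea)
def rect(cs,z): return cv2.minAreaRect(ray(f,cs,z)[:,:2].astype(np.float32))
print('pad',rect(mask(g<93,(345,182,395,232)),0))
r=mask(g<99,(268,203,312,248));print('ring',cv2.minEnclosingCircle(ray(f,r,0)[:,:2].astype(np.float32)))
print('tin top',ray(f,[225+298/4.4,150+337/4.4],.07))
m=cv2.morphologyEx((g<99).astype(np.uint8),cv2.MORPH_OPEN,np.ones((3,3)))
s=mask(m,(90,172,222,250));print(cv2.boundingRect(s));print('stand',rect(s,0.01))
b=ray(f,cv2.boxPoints(cv2.minAreaRect(s)),.01);print(b.round(4).tolist())
sp=mask(m,(225,245,300,285));print('spanner?',cv2.boundingRect(sp))
print('spanner ends',ray(f,[[233,264],[292,268]],.003))
E
python3 m.py
```

```text
pad ((0.5012226700782776, -0.2619428038597107), (0.08856111019849777, 0.08850524574518204), 6.920080661773682)
ring ((0.4609302878379822, -0.05817563459277153), 0.04402667284011841)
tin top [[ 0.45712364 -0.06100781  0.07      ]]
(98, 179, 121, 66)
stand ((0.5043145418167114, 0.2701723277568817), (0.29651668667793274, 0.10178150236606598), 74.40341186523438)
[[0.4941, 0.4268, 0.01], [0.5939, 0.3995, 0.01], [0.5128, 0.1138, 0.01], [0.4155, 0.1415, 0.01]]Traceback (most recent call last):
  File "m.py", line 13, in <module>
    sp=mask(m,(225,245,300,285));print('spanner?',cv2.boundingRect(sp))
  File "m.py", line 5, in mask
    return max(cv2.findContours(mm,cv2.RETR_EXTERNAL,cv2.CHAIN_APPROX_NONE)[0],key=cv2.contourArea)
ValueError: max() iterable argument is empty
```

```bash
python3 -m pendant '[{"tx":28,"ty":-27},{"tx":28,"ty":-27},{"tx":28,"ty":-27},{"tx":28,"ty":-27},{"tx":28,"ty":-27},{"tx":28,"ty":-27},{"tx":28,"ty":-27},{"tx":28,"ty":-27},{"tx":28,"ty":-27},{"tx":28,"ty":-27},{"tx":28,"ty":-27},{"tx":0,"ty":0,"fingers":1}]'
python3 - <<'E'
from h import *
f=grab('wrist');pickle.dump(f,open('w1.pkl','wb'));cv2.imwrite('pics/w1.png',f['color'])
s=telemetry.observe();print(s['eef_pos'],s['orientation'],s['force'],f['origin'])
E
```

```text
[ 0.18338798 -0.57078563  0.18720757] [-6.03752608e-04  9.87954306e-01  1.54744711e-01 -1.44852019e-05] [ 0.25755391  0.12419289 -0.1441267 ] [ 0.25390579 -0.54905049  0.38416058]invalid input
```

View pics/w1.png

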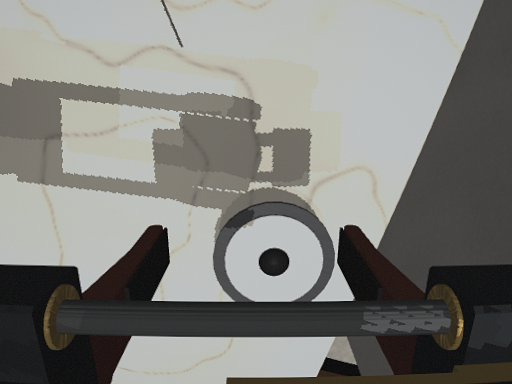

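The call was refused, so every key is probably needed. The picture is still the start view, with some black and white knob under the gripper.

```bash
python3 -m pendant '[{"tx":28,"ty":-27,"tz":0,"wx":0,"wy":0,"wz":0,"fingers":1},{"tx":28,"ty":-27,"tz":0,"wx":0,"wy":0,"wz":0,"fingers":1},{"tx":28,"ty":-27,"tz":0,"wx":0,"wy":0,"wz":0,"fingers":1},{"tx":28,"ty":-27,"tz":0,"wx":0,"wy":0,"wz":0,"fingers":1},{"tx":28,"ty":-27,"tz":0,"wx":0,"wy":0,"wz":0,"fingers":1},{"tx":28,"ty":-27,"tz":0,"wx":0,"wy":0,"wz":0,"fingers":1},{"tx":28,"ty":-27,"tz":0,"wx":0,"wy":0,"wz":0,"fingers":1},{"tx":28,"ty":-27,"tz":0,"wx":0,"wy":0,"wz":0,"fingers":1},{"tx":28,"ty":-27,"tz":0,"wx":0,"wy":0,"wz":0,"fingers":1},{"tx":28,"ty":-27,"tz":0,"wx":0,"wy":0,"wz":0,"fingers":1},{"tx":28,"ty":-27,"tz":0,"wx":0,"wy":0,"wz":0,"fingers":1},{"tx":0,"ty":0,"tz":0,"wx":0,"wy":0,"wz":0,"fingers":1}]' 30
python3 - <<'E'
from h import *
f=grab('wrist');pickle.dump(f,open('w1.pkl','wb'));cv2.imwrite('pics/w2.png',f['color'])
s=telemetry.observe();print(s['time'],s['eef_pos'],s['orientation'],s['force'],f['origin'])
E
```

```text
time: 1.4
eef_pos: [0.3869, -0.1905, 0.1877]
orientation: [-0.001, 0.988, 0.157, 0.0]
force: [-0.8, -0.6, -0.4]
grip_width: 0.0878
grip_force: 0.0
1.45 [ 0.38633448 -0.19245775  0.18772084] [-1.74576573e-04  9.87621193e-01  1.56857722e-01 -6.44846022e-05] [-0.53523365 -0.5531912   0.15014958] [ 0.45725976 -0.16863501  0.38479333]
```

View pics/w2.png

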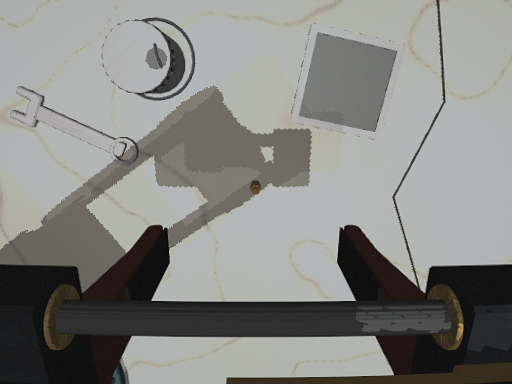

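The wrist view shows the tin's lid centred near (136,55), the ring's right edge at x=195, the frame's inner corners near (317,32), (396,49), (370,131), (301,113), and the standoff at (255,187).

Run:
```python
from h import *
f=pickle.load(open('w1.pkl','rb'));g=cv2.GaussianBlur(cv2.cvtColor(f['color'],cv2.COLOR_BGR2GRAY),(3,3),0)
print(f['fx'],proj(f,[[.457,-.061,.07],[.4609,-.0582,0],[.5012,-.2619,0]]))
m=np.zeros_like(g);m[15:145,285:415]=(g[15:145,285:415]<165)*255
m=cv2.morphologyEx(m,cv2.MORPH_OPEN,np.ones((3,3)))
cs=max(cv2.findContours(m,0,cv2.CHAIN_APPROX_NONE)[0],key=cv2.contourArea)
print('pad',cv2.minAreaRect(ray(f,cs,0)[:,:2].astype(np.float32)))
gg=g[10:105,90:200]
h=cv2.HoughCircles(gg,cv2.HOUGH_GRADIENT,1,5,param1=60,param2=12,minRadius=28,maxRadius=50)
for x,y,r in h[0][:5]:
    print(x+90,y+10,r,ray(f,[x+90,y+10],.07)[0],ray(f,[x+90,y+10],0)[0])
c=(136.5,55.5);print('hand',ray(f,c,.07))
```

```text
342.8014854792448 [[136.77903484  57.98759887]
 [156.60527863  60.38832184]
 [348.20579294  84.55331594]]
pad ((0.5018261075019836, -0.26034820079803467), (0.0907871201634407, 0.09013738483190536), 6.823972225189209)
151.5 60.5 43.6 [ 0.45880839 -0.07399974  0.07      ] [ 0.45915275 -0.05295587  0.        ]
136.5 56.5 36.1 [ 0.4581367  -0.06046215  0.07      ] [ 0.4583317  -0.03640795  0.        ]
154.5 56.5 39.4 [ 0.46283237 -0.07569322  0.07      ] [ 0.46407154 -0.05502593  0.        ]
147.5 63.5 45.0 [ 0.45531742 -0.07123651  0.07      ] [ 0.4548855  -0.04957819  0.        ]
143.5 53.5 42.7 [ 0.46238903 -0.06578424  0.07      ] [ 0.46352962 -0.0429135   0.        ]
hand [[ 0.45894869 -0.06026016  0.07      ]]
```

```bash
python3 -m pendant '[{"tx":22,"ty":-21,"tz":0,"wx":0,"wy":0,"wz":0,"fingers":1},{"tx":22,"ty":-21,"tz":0,"wx":0,"wy":0,"wz":0,"fingers":1},{"tx":22,"ty":-21,"tz":0,"wx":0,"wy":0,"wz":0,"fingers":1},{"tx":22,"ty":-20,"tz":0,"wx":0,"wy":0,"wz":0,"fingers":1},{"tx":21,"ty":-20,"tz":10,"wx":0,"wy":0,"wz":0,"fingers":1},{"tx":0,"ty":0,"tz":30,"wx":0,"wy":0,"wz":0,"fingers":1},{"tx":0,"ty":0,"tz":30,"wx":0,"wy":0,"wz":0,"fingers":1},{"tx":0,"ty":0,"tz":20,"wx":0,"wy":0,"wz":0,"fingers":1},{"tx":0,"ty":0,"tz":0,"wx":0,"wy":0,"wz":0,"fingers":1},{"tx":0,"ty":0,"tz":0,"wx":0,"wy":0,"wz":0,"fingers":1}]'
python3 - <<'E'
from h import *
f=grab('wrist');pickle.dump(f,open('w1.pkl','wb'));cv2.imwrite('pics/w3.png',f['color'])
s=telemetry.observe();print(s['time'],s['eef_pos'],s['orientation'],s['force'],f['origin'])
print(proj(f,[[.458,-.0605,.07],[.458,-.0295,.07],[.458,-.0915,.07]]),f['T_tool_cam'])
E
```

```text
time: 2.45
eef_pos: [0.4581, -0.0638, 0.0979]
orientation: [-0.0, 0.988, 0.154, -0.0]
force: [0.1, -0.3, 0.3]
grip_width: 0.0876
grip_force: 0.0
2.5 [ 0.45887462 -0.06385854  0.09854282] [2.68956800e-04 9.88023534e-01 1.54302285e-01 4.77330418e-04] [0.10411917 0.33096708 0.23465032] [ 0.52875049 -0.04196006  0.29489665]
[[247.47853048 205.15761898]
 [204.19600622 191.91412008]
 [289.85587151 218.08955282]] [[ 1.08367941e-03 -9.62569747e-01 -2.71031933e-01  7.38039619e-02]
 [ 9.99999319e-01  1.16026891e-03 -1.22351164e-04  6.95175775e-04]
 [ 4.32241454e-04 -2.71031616e-01  9.62570349e-01 -1.97042017e-01]
 [ 0.00000000e+00  0.00000000e+00  0.00000000e+00  1.00000000e+00]]
```

View pics/w3.png

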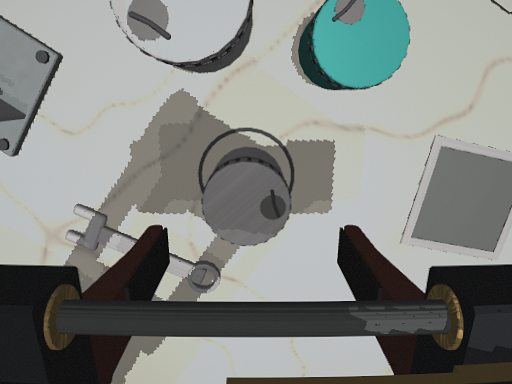

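Run:
```python
from h import *
f=pickle.load(open('w1.pkl','rb'))
print('spanner end',ray(f,[[205,275],[218,285],[75,225]],.004), 'tin',ray(f,[246.5,202],.07))
t=pickle.load(open('top.pkl','rb'));print(ray(t,[[292,268],[233,264]],.004))
```

```text
spanner end [[ 0.35816825 -0.04850399  0.004     ]
 [ 0.35161697 -0.06328085  0.004     ]
 [ 0.36970413  0.08025015  0.004     ]] tin [[ 0.45996904 -0.05917156  0.07      ]]
[[ 0.35409054 -0.06212615  0.004     ]
 [ 0.36773947  0.08326486  0.004     ]]
```

```bash
python3 -m pendant '[{"tx":2,"ty":-4,"tz":20,"wx":0,"wy":0,"wz":0,"fingers":1},{"tx":0,"ty":0,"tz":25,"wx":0,"wy":0,"wz":0,"fingers":1},{"tx":0,"ty":0,"tz":25,"wx":0,"wy":0,"wz":0,"fingers":1},{"tx":0,"ty":0,"tz":16,"wx":0,"wy":0,"wz":0,"fingers":1},{"tx":0,"ty":0,"tz":0,"wx":0,"wy":0,"wz":0,"fingers":1},{"tx":0,"ty":0,"tz":0,"wx":0,"wy":0,"wz":0,"fingers":1}]'
python3 -m pendant '[{"tx":0,"ty":0,"tz":0,"wx":0,"wy":0,"wz":0,"fingers":0.6},{"tx":0,"ty":0,"tz":0,"wx":0,"wy":0,"wz":0,"fingers":0.4},{"tx":0,"ty":0,"tz":0,"wx":0,"wy":0,"wz":0,"fingers":0.3},{"tx":0,"ty":0,"tz":0,"wx":0,"wy":0,"wz":0,"fingers":0.1},{"tx":0,"ty":0,"tz":0,"wx":0,"wy":0,"wz":0,"fingers":0.1},{"tx":0,"ty":0,"tz":0,"wx":0,"wy":0,"wz":0,"fingers":0.1}]' 12
```

```text
time: 3.1
eef_pos: [0.4599, -0.059, 0.0128]
orientation: [0.0, 0.988, 0.155, 0.001]
force: [0.2, 0.8, -0.1]
grip_width: 0.0877
grip_force: 0.0
time: 3.7
eef_pos: [0.4593, -0.0583, 0.0123]
orientation: [0.0, 0.988, 0.155, 0.0]
force: [-0.4, 2.3, 7.6]
grip_width: 0.0618
grip_force: 12.0
```

```bash
python3 -m pendant '[{"tx":-1,"ty":8,"tz":0,"wx":0,"wy":0,"wz":0,"fingers":0.1},{"tx":-2,"ty":16,"tz":0,"wx":0,"wy":0,"wz":0,"fingers":0.1},{"tx":-2,"ty":18,"tz":0,"wx":0,"wy":0,"wz":0,"fingers":0.1},{"tx":-2,"ty":18,"tz":0,"wx":0,"wy":0,"wz":0,"fingers":0.1},{"tx":-2,"ty":18,"tz":0,"wx":0,"wy":0,"wz":0,"fingers":0.1},{"tx":-2,"ty":18,"tz":0,"wx":0,"wy":0,"wz":0,"fingers":0.1},{"tx":-2,"ty":18,"tz":0,"wx":0,"wy":0,"wz":0,"fingers":0.1},{"tx":-2,"ty":18,"tz":0,"wx":0,"wy":0,"wz":0,"fingers":0.1},{"tx":-2,"ty":18,"tz":0,"wx":0,"wy":0,"wz":0,"fingers":0.1},{"tx":-2,"ty":18,"tz":0,"wx":0,"wy":0,"wz":0,"fingers":0.1},{"tx":-1,"ty":8,"tz":0,"wx":0,"wy":0,"wz":0,"fingers":0.1},{"tx":0,"ty":0,"tz":0,"wx":0,"wy":0,"wz":0,"fingers":0.1}]'
```

```text
time: 4.9
eef_pos: [0.4924, -0.2306, 0.0122]
orientation: [-0.002, 0.988, 0.154, -0.001]
force: [-3.1, 5.8, 11.9]
grip_width: 0.0619
grip_force: 12.0
```

```bash
python3 -m pendant '[{"tx":-1,"ty":8,"tz":0,"wx":0,"wy":0,"wz":0,"fingers":0.1},{"tx":-1,"ty":12,"tz":0,"wx":0,"wy":0,"wz":0,"fingers":0.1},{"tx":0,"ty":7,"tz":0,"wx":0,"wy":0,"wz":0,"fingers":0.1},{"tx":0,"ty":3,"tz":0,"wx":0,"wy":0,"wz":0,"fingers":0.1},{"tx":0,"ty":0,"tz":0,"wx":0,"wy":0,"wz":0,"fingers":0.1},{"tx":0,"ty":0,"tz":0,"wx":0,"wy":0,"wz":0,"fingers":0.1}]'
python3 - <<'E'
from h import *
f=grab('wrist');pickle.dump(f,open('w1.pkl','wb'));cv2.imwrite('pics/w4.png',f['color'])
t=grab('top');pickle.dump(t,open('top2.pkl','wb'))
s=telemetry.observe();print(s['time'],s['eef_pos'],s['force'])
print(proj(f,[[.5015,-.261,0]]),proj(t,[[.5015,-.261,0]]))
E
```

```text
time: 5.5
eef_pos: [0.4983, -0.257, 0.0121]
orientation: [-0.004, 0.988, 0.154, -0.002]
force: [-3.9, 12.2, 15.2]
grip_width: 0.0619
grip_force: 12.0
5.6 [ 0.49826161 -0.2569653   0.01210338] [-3.04632218 11.23591515 14.81211169]
[[259.62640766 211.30922941]] [[368.8714151  206.25791222]]
```

View pics/w4.png

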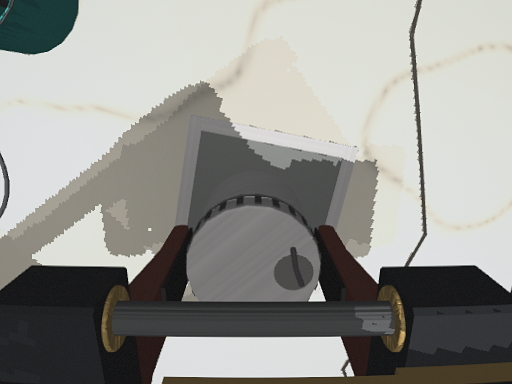

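```bash
python3 -m pendant '[{"tx":2,"ty":5,"tz":0,"wx":0,"wy":0,"wz":0,"fingers":0.1},{"tx":0,"ty":0,"tz":0,"wx":0,"wy":0,"wz":0,"fingers":0.1},{"tx":0,"ty":0,"tz":0,"wx":0,"wy":0,"wz":0,"fingers":0.5},{"tx":0,"ty":0,"tz":0,"wx":0,"wy":0,"wz":0,"fingers":0.8},{"tx":0,"ty":0,"tz":0,"wx":0,"wy":0,"wz":0,"fingers":1},{"tx":0,"ty":0,"tz":0,"wx":0,"wy":0,"wz":0,"fingers":1},{"tx":0,"ty":0,"tz":0,"wx":0,"wy":0,"wz":0,"fingers":1}]'
python3 - <<'E'
from h import *
f=grab('wrist');pickle.dump(f,open('w1.pkl','wb'));cv2.imwrite('pics/w5.png',f['color'])
s=telemetry.observe();print(s['time'],s['eef_pos'],s['force'])
E
```

```text
time: 6.3
eef_pos: [0.5046, -0.2658, 0.0118]
orientation: [0.0, 0.988, 0.155, 0.0]
force: [-0.8, 0.7, -0.1]
grip_width: 0.0874
grip_force: 0.0
6.35 [ 0.50454087 -0.26574021  0.01171564] [-0.73228985  0.50159535  0.45840701]
```

```bash
python3 -m pendant '[{"tx":0,"ty":0,"tz":-15,"wx":0,"wy":0,"wz":0,"fingers":1},{"tx":0,"ty":0,"tz":-25,"wx":0,"wy":0,"wz":0,"fingers":1},{"tx":0,"ty":0,"tz":-25,"wx":0,"wy":0,"wz":0,"fingers":1},{"tx":0,"ty":0,"tz":-30,"wx":0,"wy":0,"wz":0,"fingers":1},{"tx":0,"ty":0,"tz":-30,"wx":0,"wy":0,"wz":0,"fingers":1},{"tx":0,"ty":0,"tz":-30,"wx":0,"wy":0,"wz":0,"fingers":1},{"tx":0,"ty":0,"tz":-25,"wx":0,"wy":0,"wz":0,"fingers":1},{"tx":0,"ty":0,"tz":-10,"wx":0,"wy":0,"wz":0,"fingers":0},{"tx":0,"ty":0,"tz":0,"wx":0,"wy":0,"wz":0,"fingers":-1},{"tx":0,"ty":0,"tz":0,"wx":0,"wy":0,"wz":0,"fingers":-1}]'
python3 - <<'E'
from h import *
f=grab('wrist');pickle.dump(f,open('w1.pkl','wb'));cv2.imwrite('pics/w6.png',f['color'])
s=telemetry.observe();print(s['time'],s['eef_pos'],s['force'],s['orientation'])
a=np.linspace(0,6.3,5)
print(proj(f,[[.5015,-.261,0],[.5015,-.261,.07]]))
E
```

```text
time: 7.35
eef_pos: [0.5037, -0.2651, 0.2006]
orientation: [-0.001, 0.988, 0.155, -0.001]
force: [0.2, -0.8, 0.1]
grip_width: 0.0673
grip_force: 0.0
7.4 [ 0.50343048 -0.26485988  0.20014753] [-0.53043131 -0.09020425 -0.3838984 ] [-9.42985017e-04  9.87951415e-01  1.54758510e-01 -9.56623535e-04]
[[248.8511246  161.14876922]
 [247.88541784 174.41748685]]
```

View pics/w6.png

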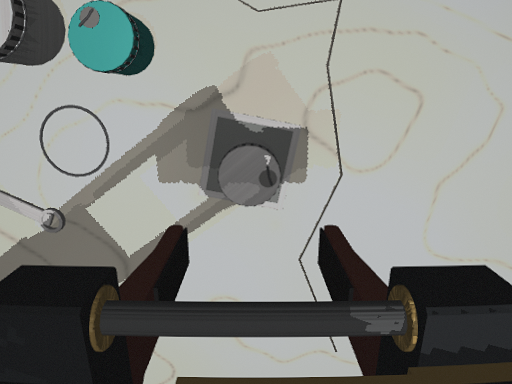

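The lid centre at (249.5,175) against (248,174.4) expected for a centred tin puts it within about 2 mm of the frame's centre. The ring is empty. Next is the switch stand.

```bash
python3 -m pendant '[{"tx":5,"ty":-18,"tz":0,"wx":0,"wy":0,"wz":0,"fingers":-1},{"tx":9,"ty":-34,"tz":0,"wx":0,"wy":0,"wz":0,"fingers":-1},{"tx":10,"ty":-36,"tz":0,"wx":0,"wy":0,"wz":0,"fingers":-1},{"tx":10,"ty":-36,"tz":0,"wx":0,"wy":0,"wz":0,"fingers":-1},{"tx":10,"ty":-36,"tz":0,"wx":0,"wy":0,"wz":0,"fingers":-1},{"tx":10,"ty":-36,"tz":0,"wx":0,"wy":0,"wz":0,"fingers":-1},{"tx":10,"ty":-36,"tz":0,"wx":0,"wy":0,"wz":0,"fingers":-1},{"tx":10,"ty":-36,"tz":0,"wx":0,"wy":0,"wz":0,"fingers":-1},{"tx":10,"ty":-36,"tz":0,"wx":0,"wy":0,"wz":0,"fingers":-1},{"tx":10,"ty":-36,"tz":0,"wx":0,"wy":0,"wz":0,"fingers":-1},{"tx":5,"ty":-20,"tz":0,"wx":0,"wy":0,"wz":0,"fingers":-1},{"tx":0,"ty":0,"tz":0,"wx":0,"wy":0,"wz":0,"fingers":-1}]'
python3 - <<'E'
from h import *
f=grab('wrist');pickle.dump(f,open('w1.pkl','wb'));cv2.imwrite('pics/w7.png',f['color'])
s=telemetry.observe();print(s['time'],s['eef_pos'],s['force'],s['grip_width'])
print(proj(f,[[.4848,.2018,.113]]))
E
```

```text
time: 8.6
eef_pos: [0.4864, 0.1107, 0.2007]
orientation: [-0.001, 0.988, 0.157, -0.001]
force: [0.7, -0.3, 0.0]
grip_width: 0.0005
grip_force: 0.0
8.65 [0.48685665 0.10914211 0.20083555] [ 0.52473606 -0.40739499 -0.44400962] 0.0005602937100779732
[[149.16404685 153.76044802]]
```

View pics/w7.png

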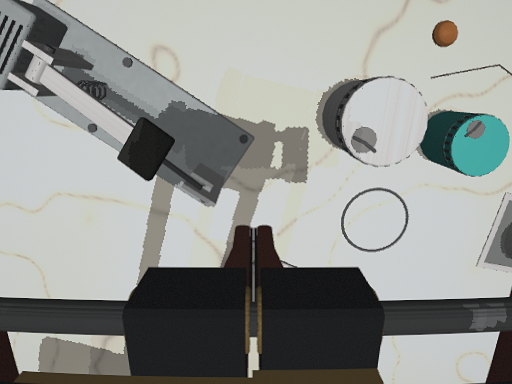

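The black press pad shows at about (146,149), spanning (118,153) to (174,141), close to the expected (149,154).

Run:
```python
from h import *
f=pickle.load(open('w1.pkl','rb'));g=cv2.cvtColor(f['color'],cv2.COLOR_BGR2GRAY)
m=np.zeros_like(g);m[110:190,110:185]=(g[110:190,110:185]<45)*255
m=cv2.morphologyEx(m,cv2.MORPH_OPEN,np.ones((5,5)))
cs=max(cv2.findContours(m,0,cv2.CHAIN_APPROX_NONE)[0],key=cv2.contourArea)
r=cv2.minAreaRect(cs);print(r,ray(f,r[0],.113))
print(cv2.minAreaRect(ray(f,cs,.113)[:,:2].astype(np.float32)))
print('base corners',ray(f,[[252,136],[217,207]],.01))
```

```text
((145.35487365722656, 148.40609741210938), (43.31194305419922, 51.16439437866211), 32.905242919921875) [[0.48823363 0.20595824 0.113     ]]
((0.48766762018203735, 0.20585107803344727), (0.0351894311606884, 0.04439326003193855), 72.48506164550781)
base corners [[0.51416738 0.12073621 0.01      ]
 [0.42122569 0.134337   0.01      ]]
```

```bash
python3 -m pendant '[{"tx":4,"ty":-14,"tz":0,"wx":0,"wy":0,"wz":0,"fingers":-1},{"tx":7,"ty":-24,"tz":0,"wx":0,"wy":0,"wz":0,"fingers":-1},{"tx":8,"ty":-24,"tz":0,"wx":0,"wy":0,"wz":0,"fingers":-1},{"tx":7,"ty":-23,"tz":0,"wx":0,"wy":0,"wz":0,"fingers":-1},{"tx":0,"ty":0,"tz":20,"wx":0,"wy":0,"wz":0,"fingers":-1},{"tx":0,"ty":0,"tz":30,"wx":0,"wy":0,"wz":0,"fingers":-1},{"tx":0,"ty":0,"tz":20,"wx":0,"wy":0,"wz":0,"fingers":-1},{"tx":0,"ty":0,"tz":7,"wx":0,"wy":0,"wz":0,"fingers":-1},{"tx":0,"ty":0,"tz":0,"wx":0,"wy":0,"wz":0,"fingers":-1},{"tx":0,"ty":0,"tz":0,"wx":0,"wy":0,"wz":0,"fingers":-1}]'
```

```text
time: 9.65
eef_pos: [0.488, 0.1964, 0.1255]
orientation: [-0.0, 0.988, 0.154, 0.0]
force: [-0.7, 0.3, -0.1]
grip_width: 0.0004
grip_force: 0.0
```

```bash
python3 -m pendant '[{"tx":-1,"ty":-4,"tz":3,"wx":0,"wy":0,"wz":0,"fingers":-1},{"tx":0,"ty":0,"tz":4,"wx":0,"wy":0,"wz":0,"fingers":-1},{"tx":0,"ty":0,"tz":4,"wx":0,"wy":0,"wz":0,"fingers":-1},{"tx":0,"ty":0,"tz":4,"wx":0,"wy":0,"wz":0,"fingers":-1},{"tx":0,"ty":0,"tz":4,"wx":0,"wy":0,"wz":0,"fingers":-1},{"tx":0,"ty":0,"tz":4,"wx":0,"wy":0,"wz":0,"fingers":-1},{"tx":0,"ty":0,"tz":4,"wx":0,"wy":0,"wz":0,"fingers":-1},{"tx":0,"ty":0,"tz":4,"wx":0,"wy":0,"wz":0,"fingers":-1},{"tx":0,"ty":0,"tz":4,"wx":0,"wy":0,"wz":0,"fingers":-1},{"tx":0,"ty":0,"tz":4,"wx":0,"wy":0,"wz":0,"fingers":-1},{"tx":0,"ty":0,"tz":0,"wx":0,"wy":0,"wz":0,"fingers":-1},{"tx":0,"ty":0,"tz":0,"wx":0,"wy":0,"wz":0,"fingers":-1}]'
python3 - <<'E'
from h import *
f=grab('side');c=f['color'];cv2.imwrite('pics/s2.png',cv2.resize(c[150:350,130:400],None,fx=2.9,fy=2.9,interpolation=cv2.INTER_CUBIC))
s=telemetry.observe();print(s['eef_pos'],s['force'])
E
```

```text
time: 10.85
eef_pos: [0.485, 0.2, 0.0857]
orientation: [-0.0, 0.988, 0.155, -0.0]
force: [-0.2, -0.1, 0.6]
grip_width: 0.0005
grip_force: 0.0
[0.48516675 0.2000096  0.08584897] [-0.09665477  0.1003438  -0.14281975]
```

View pics/s2.png

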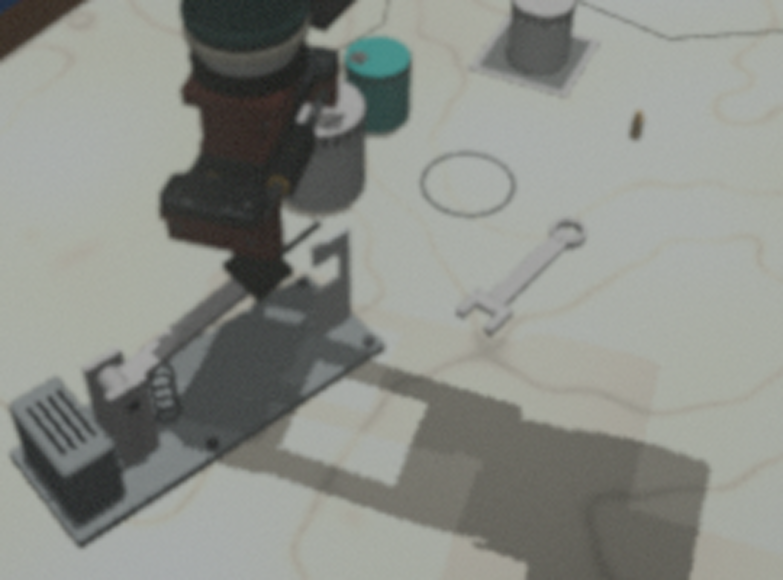

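Run:
```python
from h import *
f=grab('side');pickle.dump(f,open('s2.pkl','wb'))
y=np.array([.26,.965,0]);x=np.array([.965,-.26,0]);z=np.array([0,0,1])
def pr(n,P): print(n,((proj(f,P)-[130,150])*2.9).round(0).tolist())
c=np.array([.487,.2045,.113]);pr('up',[c]+[c+a*.022*x+b*.018*y for a,b in((1,1),(1,-1),(-1,-1),(-1,1))])
c=np.array([.4855,.1997,.084]);pr('lev',[c]+[c+a*.022*x+b*.018*y for a,b in((1,1),(1,-1),(-1,-1),(-1,1))])
s=telemetry.observe();p=np.array(s['eef_pos']);pr('tcp',[p,p+.03*z])
o=c+.065*y-.084*z
pr('base corners',[o+a*.05*x+b*.14*y+.01*z for a,b in((1,1),(1,-1),(-1,-1),(-1,1))])
pr('box top',[o+b*y+.072*z for b in(.091,.133)])
```

```text
up [[262.0, 260.0], [224.0, 255.0], [263.0, 232.0], [301.0, 265.0], [261.0, 289.0]]
lev [[270.0, 284.0], [233.0, 279.0], [271.0, 256.0], [308.0, 289.0], [269.0, 313.0]]
tcp [[270.0, 283.0], [268.0, 254.0]]
base corners [[15.0, 449.0], [310.0, 267.0], [391.0, 337.0], [87.0, 540.0]]
box top [[94.0, 404.0], [42.0, 436.0]]
```

Run:
```python
from h import *
a=pickle.load(open('side.pkl','rb'))['color'];f=pickle.load(open('s2.pkl','rb'));b=f['color']
def dark(c,t,roi):
    x0,y0,x1,y1=roi;g=cv2.cvtColor(c,cv2.COLOR_BGR2GRAY);m=np.zeros_like(g);m[y0:y1,x0:x1]=(g[y0:y1,x0:x1]<t)*255
    cs=max(cv2.findContours(m,0,cv2.CHAIN_APPROX_NONE)[0],key=cv2.contourArea);cs=cs[:,0]
    return [cs[cs[:,0].argmin()].tolist(),cs[cs[:,1].argmin()].tolist(),cs[cs[:,0].argmax()].tolist(),cs[cs[:,1].argmax()].tolist()]
for n,c in(('before',a),('now',b)): print(n,dark(c,50,(195,225,240,262)))
d=cv2.absdiff(cv2.cvtColor(a,6),cv2.cvtColor(b,6))
print('changes pointer region',d[222:240,228:243].max(), 'pad lower-left',(d[242:254,207:226]>25).astype(int))
w=grab('wrist');pickle.dump(w,open('w8.pkl','wb'))
s=telemetry.observe();print(s['eef_pos'],s['force'],s['joints'])
y=np.array([.26,.965,0]);x=np.array([.965,-.26,0])
for c in([.487,.2045,.113],[.4855,.1997,.084]):
    c=np.array(c);print(proj(w,[c]+[c+p*.022*x+q*.018*y for p,q in((1,1),(1,-1),(-1,-1),(-1,1))]).round(0).tolist())
print('tcp',proj(w,[s['eef_pos']]))
g=cv2.cvtColor(w['color'],6);print(g[150:300:10,170:330:10])
```

```text
Traceback (most recent call last):
ValueError: max() iterable argument is empty
```

Run:
```python
from h import *
a=pickle.load(open('side.pkl','rb'))['color'];f=pickle.load(open('s2.pkl','rb'));b=f['color']
ga,gb=[cv2.GaussianBlur(cv2.cvtColor(i,6),(3,3),0).astype(int) for i in(a,b)]
np.set_printoptions(linewidth=200)
print('before');print(ga[230:262:2,200:246:2]);print('now');print(gb[230:262:2,200:246:2])
w=grab('wrist');pickle.dump(w,open('w8.pkl','wb'))
s=telemetry.observe();print(s['eef_pos'],s['force'],s['joints'])
y=np.array([.26,.965,0]);x=np.array([.965,-.26,0])
for c in([.487,.2045,.113],[.4855,.1997,.084]):
    c=np.array(c);print(proj(w,[c]+[c+p*.022*x+q*.018*y for p,q in((1,1),(1,-1),(-1,-1),(-1,1))]).round(0).tolist())
print('tcp',proj(w,[s['eef_pos']]))
```

```text
before
[[172 173 173 172 172 172 172 172 168 161 167 172 172 172 171 170 154 116 110 145 166 171 168]
 [173 172 173 172 172 172 171 164 134 105 130 163 171 171 167 147 116 115 151 169 170 161 137]
 [172 172 172 172 172 171 160 126  79  63  77 118 157 164 136 106 127 159 168 163 146 117  94]
 [172 172 172 172 170 152 108  74  62  59  60  70 109 121 107 129 163 171 158 124  97  86  88]
 [173 172 172 168 147 101  66  59  59  59  60  60  63  76 127 163 171 171 158 104  85  97 125]
 [172 172 171 148  93  64  59  59  58  59  60  61  59  65 103 151 170 172 161 114 114 143 163]
 [172 172 171 143  81  61  59  60  58  59  59  59  59  58  63 112 164 170 166 151 159 169 170]
 [172 172 172 163 124  77  59  58  60  59  59  59  58  59  66 109 155 147 153 168 171 171 165]
 [172 172 172 170 156 126  83  61  58  59  58  58  56  71 112 138 124  99 119 151 165 161 135]
 [172 171 169 166 162 157 134  85  59  59  58  57  72 109 138 136 117 100 117 132 135 118  96]
 [172 168 164 163 161 161 152 109  68  57  56  75 115 130 132 131 129 126 127 115  97  87  83]
 [169 164 161 161 160 152 127 118 120  86  79 11
[... 1613 characters left out ...]
  68  77  78  76  74  74  73  74  75  77  78  78  80]
 [ 94  94  92  88  94 124 145 138 108  76  82 102 106 101  93  89  82  77  77  79  78  78  79]
 [ 93  90  88 100 130 135 109  89  80  74  86 107 113 115 114 113 109  95  82  77  78  78  79]
 [ 90  85 100 121 113  92  76  73  73  72  75  81  86  96 103 107 108  91  80  79  78  78  78]]
[0.48528465 0.20004731 0.08601074] [ 0.36259674 -0.14510243  0.12812104] [2.59273922e-01 3.70932717e-01 1.78756528e+00 1.27949994e-04 9.82619071e-01 1.51917240e+00]
[[245.0, 233.0], [238.0, 182.0], [296.0, 218.0], [251.0, 280.0], [195.0, 248.0]]
[[253.0, 219.0], [247.0, 175.0], [297.0, 206.0], [257.0, 261.0], [209.0, 232.0]]
tcp [[251.87580313 220.60588352]]
```

Run:
```python
from h import *
f=pickle.load(open('s2.pkl','rb'));t=pickle.load(open('top.pkl','rb'));w=pickle.load(open('w1.pkl','rb'))
V=[(f,[218.5,241.5]),(t,[176.7,217.3]),(w,[145.4,148.4])]
def tri(V):
    A=np.zeros((3,3));b=np.zeros(3)
    for v,p in V:
        o=np.array(v['origin']);d=ray(v,p,0)[0]-o;d/=np.linalg.norm(d);M=np.eye(3)-np.outer(d,d);A+=M;b+=M@o
    return np.linalg.solve(A,b)
print('all',tri(V),'fs+top',tri(V[:2]),'top+w',tri(V[1:]),'side+w',tri([V[0],V[2]]))
for v,p in V: print(ray(v,p,.113),proj(v,[tri(V)]),p)
# tin check: big/tin/pad frames in side view: predict pad-frame centre
print('frame centre in side crop',(proj(f,[[.5015,-.261,0]])-[130,150])*2.9,'ring',(proj(f,[[.4595,-.0585,0]])-[130,150])*2.9)
```

```text
all [0.48728146 0.20584333 0.10818782] fs+top [0.48773248 0.2048966  0.10682727] top+w [0.48558784 0.20561347 0.10464537] side+w [0.48831735 0.20766906 0.10944693]
[[0.48698376 0.21105782 0.113     ]] [[220.0522116  241.52209898]] [218.5, 241.5]
[[0.48472426 0.20171358 0.113     ]] [[175.24107432 216.22678088]] [176.7, 217.3]
[[0.4882504  0.20592283 0.113     ]] [[146.93725914 148.64772117]] [145.4, 148.4]
frame centre in side crop [[537.9441114   53.21852054]] ring [[472.71570076 182.36879103]]
```

Run:
```python
from h import *
np.set_printoptions(linewidth=220)
c=cv2.GaussianBlur(pickle.load(open('s2.pkl','rb'))['color'],(3,3),0).astype(int)
print('side R-B rows 222..256 cols 204..234');print((c[...,2]-c[...,0])[222:258:2,204:236:2])
w=pickle.load(open('w8.pkl','rb'));c=cv2.GaussianBlur(w['color'],(3,3),0).astype(int)
print('wrist gray rows 160-300 cols 180-320');print(cv2.cvtColor(c.astype(np.uint8),6)[160:300:8,180:324:8])
print('R-B');print((c[...,2]-c[...,0])[160:300:8,180:324:8])
```

```text
side R-B rows 222..256 cols 204..234
[[ 0 -1 -2  0 -1  0  0  0  1  3  7  7  5  7  6  4]
 [-1  0  0  0 -1 -1 -1  0  3  4  9  5  4  4  6  6]
 [ 5  2  1  1  1  0  0  2  6  9  9  5  3  3  3  3]
 [11  9  9  6  5  4  4  6  9 11 10  6  4  3  3  3]
 [12 11 12 12 11 11 10 10 10 11 11  8  4  3  2  1]
 [13 12 11 11 13 10  8 10 11 10 11  9  5  3  1  3]
 [11 12 11 12 12 10  6 10 11 12 11  8  2  1  2  2]
 [ 6  6  7  9 11 11 10 13 12 13 10  6  3  1  2  2]
 [ 4  3  4  3  6  6  6  8  9  9  9  3  2  2  2  2]
 [ 4  3  3  1  1  2  2  2  3  2  3  2  2  2  3  2]
 [ 5  6  5  2  1  2  1  1  1  2  1  1  2  3  6  5]
 [10 10  8  3  2  1  1  2  1  1  0  1  3  7 10  7]
 [12 11  8  3  2  1  2  2  1  0  2  3  8  8  5  2]
 [10  8  3  0  1  1  2  2  2  1  2  6  6  2 -1 -1]
 [ 5  2  1  0  0  2  3  2  1  1  1  1  0 -2 -3 -2]
 [ 2  1  1  1  2  6  8  4  0 -1 -2 -2 -2 -2 -2 -2]
 [ 1  1  2  3  9 10  8  3 -1 -2 -3 -3 -2 -1 -2 -4]
 [ 1  1  3  9 11  7  2 -1 -2 -4 -5 -5 -4 -4 -3 -3]]
wrist gray rows 160-300 cols 180-320
[[ 95  97  96  96  96  95  97  95  94  96  94  96  95  95  95  97  95  87]
 [121  78  96  97  96  95  95  9
[... 1574 characters left out ...]
-3 -5 -7 -3 -4]
 [-4  1  2  2  2  1  0  1  1  1  1  1  0 -3 -4 -3 -5 -3]
 [16 13 -3  2  0  1  1  0  0  0  1  0 -1  1 -3 -5 -4 -4]
 [-2 -2 -3  0  1  0  1  1  6  0  4  4  0  0 -6 -7 -6 -6]
 [-2 -2 -2  1  1  0  0 21 20 -1 22 21  0  0  0  0 -6 -7]
 [-2 -3  0  0  1  0  1 20 20 -1 20 20 -5 -1  0  1  0  8]
 [-2 -3 -2  0  0  0  1 21 20  0 20 21  0 -3  0  0  0  1]
 [-3 -3 -3  6  5  1 11 20 20  0 20 21 20 -2 -7  1 -1  0]
 [ 1 -2 -3  6  5 -3 21 21 20 -1 21 20 20 -3 -2 -2 -2  0]
 [-1 -1 -2 -2 -1 -1 -1 -1 -2  5  9 -2 -1 -1 -3 -2 -2 -1]
 [-1 -2 -1 -1 -1 -2 -1 -2 -2  4  7 -1 -1 -1 -1 -2 -2 -2]
 [-1 -2 -1 -1 -1 -1 -1 -2  1  4 25 -1 -1 -1 -2 -1 -1 -2]
 [-1 -2 -1 -2 -1 -2 -2 -2  4  4 40 -1 -1 -1 -2 -1 -1 -2]]
```

The handle has not moved and the force reads zero, so the fingertip is at or just above the pad. The telemetry height doesn't fit the images. I'll creep down in small steps and watch the force and the pointer.

```bash
python3 -m pendant '[{"tx":0,"ty":0,"tz":2,"wx":0,"wy":0,"wz":0,"fingers":-1},{"tx":0,"ty":0,"tz":2,"wx":0,"wy":0,"wz":0,"fingers":-1},{"tx":0,"ty":0,"tz":0,"wx":0,"wy":0,"wz":0,"fingers":-1},{"tx":0,"ty":0,"tz":0,"wx":0,"wy":0,"wz":0,"fingers":-1}]'
cat > d.py <<'E'
from h import *
np.set_printoptions(linewidth=220)
a=pickle.load(open('side.pkl','rb'))['color']
f=grab('side');b=f['color'];s=telemetry.observe();print(s['time'],s['eef_pos'],s['force'],s['moment'],s['joints'])
g=cv2.GaussianBlur(cv2.cvtColor(b,6),(3,3),0).astype(int);g0=cv2.GaussianBlur(cv2.cvtColor(a,6),(3,3),0).astype(int)
# pointer patch: vertical shift (px) of the side image patch against the first picture
T=g0[222:236,232:244].astype(np.float32);S=g[216:256,226:250].astype(np.float32)
r=cv2.matchTemplate(S,T,cv2.TM_CCOEFF_NORMED);_,v,_,l=cv2.minMaxLoc(r);print('pointer patch shift',l[0]-6,l[1]-6,round(v,2))
# pad lower corner / red finger end along a column
R_=(b[...,2].astype(int)-b[...,0]);print('finger red col 222',cv2.blur(R_.astype(np.float32),(5,1))[222:256:2,222].round(0),'gray col 219',g[236:270:2,219])
E
python3 d.py
```

```text
time: 11.4
eef_pos: [0.4852, 0.2, 0.0819]
orientation: [-0.0, 0.988, 0.155, 0.0]
force: [-0.2, -0.2, 1.5]
grip_width: -0.0002
grip_force: 0.7
11.45 [0.48522548 0.20001284 0.08190196] [0.74297312 0.58352256 1.2492936 ] [ 0.0510902  -0.03419243 -0.00167789] [2.59245981e-01 3.76605220e-01 1.79146408e+00 1.18251273e-04 9.73256067e-01 1.51914598e+00]
pointer patch shift 0 0 0.97
finger red col 222 [ 1.  2.  4.  7. 11.  9. 10. 10. 11.  7.  1.  1.  2.  0.  1. -2. -3.] gray col 219 [47 46 44 42 41 41 41 39 50 68 76 76 73 73 74 73 72]
```

Contact starts here (1.3 N, with the pad up). I'll go on down and let force and pointer set the depth.

```bash
python3 -m pendant '[{"tx":0,"ty":0,"tz":2,"wx":0,"wy":0,"wz":0,"fingers":-1},{"tx":0,"ty":0,"tz":2,"wx":0,"wy":0,"wz":0,"fingers":-1},{"tx":0,"ty":0,"tz":2,"wx":0,"wy":0,"wz":0,"fingers":-1},{"tx":0,"ty":0,"tz":2,"wx":0,"wy":0,"wz":0,"fingers":-1},{"tx":0,"ty":0,"tz":0,"wx":0,"wy":0,"wz":0,"fingers":-1},{"tx":0,"ty":0,"tz":0,"wx":0,"wy":0,"wz":0,"fingers":-1}]'; python3 d.py
```

```text
time: 12.05
eef_pos: [0.485, 0.1998, 0.0737]
orientation: [0.0, 0.988, 0.155, -0.0]
force: [-0.6, -3.9, 4.7]
grip_width: 0.0004
grip_force: 2.3
12.1 [0.48499833 0.19988382 0.07379106] [-1.24004116 -3.40564434  4.85142567] [-0.64163295  0.15743126  0.02449857] [2.59185156e-01 3.87872971e-01 1.79916325e+00 1.71966404e-05 9.54788952e-01 1.51915535e+00]
pointer patch shift 4 -1 0.58
finger red col 222 [-1.  1.  3.  4.  7.  9. 10. 10. 10. 12. 10.  3.  1.  2.  2.  1. -2.] gray col 219 [46 48 47 46 42 41 43 42 43 53 70 73 73 73 74 73 73]
```

Contact and the wrist view agree that the working fingertip sits about 28 mm above the stated TCP. Level should therefore come at telemetry z of about 0.055, with roughly 8 N.

```bash
python3 -m pendant '[{"tx":0,"ty":1,"tz":2,"wx":0,"wy":0,"wz":0,"fingers":-1},{"tx":0,"ty":0,"tz":2,"wx":0,"wy":0,"wz":0,"fingers":-1},{"tx":0,"ty":1,"tz":2,"wx":0,"wy":0,"wz":0,"fingers":-1},{"tx":0,"ty":0,"tz":2,"wx":0,"wy":0,"wz":0,"fingers":-1},{"tx":0,"ty":1,"tz":2,"wx":0,"wy":0,"wz":0,"fingers":-1},{"tx":0,"ty":0,"tz":0,"wx":0,"wy":0,"wz":0,"fingers":-1},{"tx":0,"ty":0,"tz":0,"wx":0,"wy":0,"wz":0,"fingers":-1}]'; python3 d.py
python3 - <<'E'
from h import *
np.set_printoptions(linewidth=220)
f=grab('side');g=cv2.cvtColor(f['color'],6);print(g[220:256:2,222:254:2])
# predicted tip (stand y about -135, x +0) and gauge edges for handle angles
y=np.array([.26,.965,0]);x=np.array([.965,-.26,0]);h=np.array([.487,.2045,0])+.1247*y
for q in(0,.1,.16,.225,.29):
    e=.225-q
    for L in(.15,.19): 
        P=h-y*L*np.cos(e)+[0,0,.075+L*np.sin(e)];print(q,L,proj(f,[P]).round(1))
E
```

```text
time: 12.8
eef_pos: [0.4853, 0.1975, 0.0636]
orientation: [-0.0, 0.988, 0.155, -0.001]
force: [-3.8, 1.3, 4.8]
grip_width: 0.0004
grip_force: 2.5
12.85 [0.48552896 0.19745848 0.06368741] [-3.92571016  1.72299066  4.70717075] [ 0.10180242  0.74326417 -0.03448309] [2.53846312e-01 4.01959140e-01 1.80891829e+00 8.99133738e-04 9.31373320e-01 1.51347498e+00]
pointer patch shift 1 -1 0.58
finger red col 222 [ 4.  0. -1.  1.  1.  4.  7. 10. 10. 11. 11. 11.  5.  3.  2.  1.  0.] gray col 219 [44 46 47 47 45 43 40 42 42 41 50 67 72 74 73 73 74]
[[ 45  59  58  67  54  41  69  80  82  81  80  76  79  81 102 153]
 [ 45  49  54  56  56  61  95  92  89  91  90  93 105 118 143 165]
 [ 42  52  53  68  79 124 143 130 120 128 131 144 156 166 170 169]
 [ 47  50  50 131 162 167 169 167 166 165 168 170 169 171 171 172]
 [ 41  51  49 141 170 169 170 170 170 168 171 172 171 168 163 170]
 [ 45  44  50 138 171 170 169 170 171 170 170 168 160 127 135 169]
 [ 47  42  45 127 167 170 170 169 169 158 146 134  97  82 134 169]
 [ 45  47  48 114 167 169 170 162 142 110  90  80  80  83 129 169]
 [ 45  46  43 103 167 16
[... 200 characters left out ...]
49 164 165 148 160 169 170 139  84 123 168]
 [ 42  46  46  55 122 156 140 147 162 166 168 167 135  84 120 167]
 [ 45  41  41  42  57  84  68  97 140 160 158 131  98  82 114 168]
 [ 44  39  38  43  41  48  59  70  89 114 114  88  80  79 111 167]
 [ 45  39  43  42  48  66  72  75  88  91  83  77  80  81 112 165]
 [ 43  37  41  55  70  75  75  73  79  79  78  78  77  80 110 166]
 [ 41  61  84  87  77  79  76  73  76  77  78  79  79  80 107 162]]
0 0.15 [[228.6 236.2]]
0 0.19 [[242.6 224.8]]
0.1 0.15 [[229.9 240.5]]
0.1 0.19 [[244.  230.2]]
0.16 0.15 [[230.4 243.1]]
0.16 0.19 [[244.5 233.6]]
0.225 0.15 [[230.7 246.2]]
0.225 0.19 [[244.8 237.4]]
0.29 0.15 [[230.8 249.3]]
0.29 0.19 [[244.8 241.3]]
```

```bash
python3 -m pendant '[{"tx":0,"ty":0,"tz":2,"wx":0,"wy":0,"wz":0,"fingers":-1},{"tx":0,"ty":0,"tz":2,"wx":0,"wy":0,"wz":0,"fingers":-1},{"tx":0,"ty":0,"tz":2,"wx":0,"wy":0,"wz":0,"fingers":-1},{"tx":0,"ty":0,"tz":2,"wx":0,"wy":0,"wz":0,"fingers":-1},{"tx":0,"ty":0,"tz":1,"wx":0,"wy":0,"wz":0,"fingers":-1},{"tx":0,"ty":0,"tz":0,"wx":0,"wy":0,"wz":0,"fingers":-1},{"tx":0,"ty":0,"tz":0,"wx":0,"wy":0,"wz":0,"fingers":-1}]'; python3 d.py
python3 - <<'E'
from h import *
np.set_printoptions(linewidth=220)
f=grab('side');g=cv2.cvtColor(f['color'],6);print(g[228:256:2,222:254:2])
E
```

```text
time: 13.6
eef_pos: [0.4856, 0.1964, 0.0548]
orientation: [0.001, 0.988, 0.155, -0.0]
force: [-4.0, -3.0, 6.5]
grip_width: 0.0006
grip_force: 3.1
13.65 [0.48560474 0.19635474 0.05482581] [-4.63263933 -2.14523537  6.17240924] [-0.49067443  0.85856688  0.00914291] [ 2.53118610e-01  4.14777855e-01  1.81685292e+00 -1.24413264e-03  9.10958375e-01  1.51338405e+00]
pointer patch shift 2 -1 0.53
finger red col 222 [ 4.  6. -1. -0.  0.  1.  1.  4.  7. 10. 11. 11. 11.  9.  3.  2.  1.] gray col 219 [45 41 45 48 48 46 45 42 40 42 43 52 69 73 73 74 73]
[[ 45  54  51  81 126 152 169 171 171 172 171 171 171 167 163 170]
 [ 41  49  51 104 166 170 171 170 170 170 168 170 159 129 137 170]
 [ 44  49  46 103 167 171 170 172 169 162 137 129  98  85 134 169]
 [ 45  48  47 101 166 169 171 165 142 114  89  80  78  80 130 169]
 [ 43  47  46  96 166 170 171 155  99  80  78  79  81  82 123 169]
 [ 45  49  44  89 165 172 169 150  88  78  87 126 119  84 124 168]
 [ 44  45  49  83 165 167 138  91  84 108 143 167 142  84 122 168]
 [ 45  45  44  74 139 101  73 121 146 161 169 170 139  84 124 169]
 [ 43  48  44  50  68  87 113 145 165 165 168 167 135  83 121 169]
 [ 46  46  46  42  81  83  63  95 135 161 160 131  99  79 112 168]
 [ 43  46  45  43  46  53  59  68  86 117 111  89  81  79 112 167]
 [ 44  41  42  42  44  48  72  74  86  90  82  77  78  80 113 168]
 [ 42  41  46  43  46  58  72  75  75  80  79  78  79  82 111 168]
 [ 41  39  46  59  71  80  77  75  75  78  80  78  81  82 109 164]]
```

```bash
python3 -m pendant '[{"tx":0,"ty":0,"tz":2,"wx":0,"wy":0,"wz":0,"fingers":-1},{"tx":0,"ty":0,"tz":2,"wx":0,"wy":0,"wz":0,"fingers":-1},{"tx":0,"ty":0,"tz":2,"wx":0,"wy":0,"wz":0,"fingers":-1},{"tx":0,"ty":0,"tz":0,"wx":0,"wy":0,"wz":0,"fingers":-1},{"tx":0,"ty":0,"tz":0,"wx":0,"wy":0,"wz":0,"fingers":-1}]'
cat > q.py <<'E'
from h import *
np.set_printoptions(linewidth=220)
f=grab('side');pickle.dump(f,open('s3.pkl','wb'));g=cv2.cvtColor(f['color'],6);print(g[234:256:2,222:254:2])
a=cv2.cvtColor(pickle.load(open('side.pkl','rb'))['color'],6)
# handle bar slope: bright bar between hinge and pad, centroid of bright upper edge per column
def bar(g):
    out=[]
    for c in range(184,202,3):
        col=cv2.GaussianBlur(g,(1,3),0)[235:285,c].astype(int);out.append(col)
    return np.array(out)
print('before');print(bar(a)[:,::2]);print('now');print(bar(g)[:,::2])
s=telemetry.observe();print(s['time'],s['eef_pos'],s['force'])
y=np.array([.26,.965,0]);h=np.array([.487,.2045,0])+.1247*y
for q in(0,.16,.225,.29):
    e=.225-q;print(q,proj(f,[h-y*L*np.cos(e)+[0,0,.075+L*np.sin(e)] for L in(.02,.05,.08,.1)]).round(1).tolist())
E
python3 q.py
```

```text
time: 14.2
eef_pos: [0.4857, 0.196, 0.0489]
orientation: [0.001, 0.988, 0.155, -0.0]
force: [-3.5, -4.1, 7.5]
grip_width: 0.0006
grip_force: 3.8
[[ 44  48  47  91 167 171 171 164 141 114  89  81  79  84 132 171]
 [ 42  46  43  90 166 172 172 157  97  84  79  82  84  78 124 169]
 [ 46  46  44  86 166 171 173 163  94  79  87 126 120  80 124 169]
 [ 42  44  45  80 162 171 170 158  96  79 115 165 140  85 125 169]
 [ 43  44  45  66 150 165 145 102  90 132 164 170 139  83 123 168]
 [ 43  43  44  66 128 121  66  95 149 165 167 167 135  84 123 168]
 [ 47  47  45  51  65  52  50  94 136 161 156 130  99  81 113 168]
 [ 47  49  46  42  54  64  56  69  85 117 108  90  83  82 110 169]
 [ 45  45  46  43  45  61  73  75  86  92  80  79  82  79 115 168]
 [ 45  42  42  44  43  46  69  73  78  78  82  80  77  79 111 169]
 [ 36  45  43  41  46  64  75  75  76  81  78  79  82  81 109 164]]
before
[[173 173 173 173 172 173 172 174 172 172 172 172 172 172 170 162 162 164 162 155 111 101  99 117  91]
 [173 173 172 171 172 173 173 172 172 172 172 172 171 169 166 164 162 161 145  95  82 103  96 105  95]
 [17
[... 688 characters left out ...]
 105 103  91  86 103  96  94  82]
 [ 48  50  52  51  62 134 171 172 172 172 171 172 172 171 154 115 102  96  86  87 114 121 123 128 123]
 [ 48  47  49  52  56 104 163 172 172 172 172 172 169 151 111  96  92  84  85 114 121 121 108  87  75]
 [ 47  47  48  48  51  81 151 171 172 171 168 164 149 113  92  92  85  83 110 115  94  80  75  74  75]]
14.25 [0.48561562 0.19598893 0.04889403] [-3.63364495 -4.29161043  7.75207991]
0 [[180.6, 275.5], [192.0, 266.2], [203.2, 257.0], [210.6, 251.0]]
0.16 [[181.0, 276.3], [192.9, 268.4], [204.5, 260.6], [212.0, 255.5]]
0.225 [[181.1, 276.7], [193.1, 269.4], [204.7, 262.2], [212.3, 257.5]]
0.29 [[181.2, 277.1], [193.2, 270.4], [204.9, 263.8], [212.5, 259.6]]
```

Three cues agree on a handle angle of about 0.21: the pointer shift, the bar slope and the 7.7 N load. One more millimetre, then hold.

```bash
Z='unused'; python3 -m pendant '[{"tx":0,"ty":0,"tz":1,"wx":0,"wy":0,"wz":0,"fingers":-1},{"tx":0,"ty":0,"tz":0,"wx":0,"wy":0,"wz":0,"fingers":-1},{"tx":0,"ty":0,"tz":0,"wx":0,"wy":0,"wz":0,"fingers":-1},{"tx":0,"ty":0,"tz":0,"wx":0,"wy":0,"wz":0,"fingers":-1},{"tx":0,"ty":0,"tz":0,"wx":0,"wy":0,"wz":0,"fingers":-1},{"tx":0,"ty":0,"tz":0,"wx":0,"wy":0,"wz":0,"fingers":-1},{"tx":0,"ty":0,"tz":0,"wx":0,"wy":0,"wz":0,"fingers":-1},{"tx":0,"ty":0,"tz":0,"wx":0,"wy":0,"wz":0,"fingers":-1},{"tx":0,"ty":0,"tz":0,"wx":0,"wy":0,"wz":0,"fingers":-1},{"tx":0,"ty":0,"tz":0,"wx":0,"wy":0,"wz":0,"fingers":-1},{"tx":0,"ty":0,"tz":0,"wx":0,"wy":0,"wz":0,"fingers":-1},{"tx":0,"ty":0,"tz":0,"wx":0,"wy":0,"wz":0,"fingers":-1}]'
python3 -m pendant '[{"tx":0,"ty":0,"tz":0,"wx":0,"wy":0,"wz":0,"fingers":-1},{"tx":0,"ty":0,"tz":0,"wx":0,"wy":0,"wz":0,"fingers":-1},{"tx":0,"ty":0,"tz":0,"wx":0,"wy":0,"wz":0,"fingers":-1},{"tx":0,"ty":0,"tz":0,"wx":0,"wy":0,"wz":0,"fingers":-1},{"tx":0,"ty":0,"tz":0,"wx":0,"wy":0,"wz":0,"fingers":-1},{"tx":0,"ty":0,"tz":0,"wx":0,"wy":0,"wz":0,"fingers":-1},{"tx":0,"ty":0,"tz":0,"wx":0,"wy":0,"wz":0,"fingers":-1},{"tx":0,"ty":0,"tz":0,"wx":0,"wy":0,"wz":0,"fingers":-1},{"tx":0,"ty":0,"tz":0,"wx":0,"wy":0,"wz":0,"fingers":-1},{"tx":0,"ty":0,"tz":0,"wx":0,"wy":0,"wz":0,"fingers":-1},{"tx":0,"ty":0,"tz":0,"wx":0,"wy":0,"wz":0,"fingers":-1},{"tx":0,"ty":0,"tz":0,"wx":0,"wy":0,"wz":0,"fingers":-1}]'
python3 -m pendant '[{"tx":0,"ty":0,"tz":0,"wx":0,"wy":0,"wz":0,"fingers":-1},{"tx":0,"ty":0,"tz":0,"wx":0,"wy":0,"wz":0,"fingers":-1},{"tx":0,"ty":0,"tz":0,"wx":0,"wy":0,"wz":0,"fingers":-1},{"tx":0,"ty":0,"tz":0,"wx":0,"wy":0,"wz":0,"fingers":-1},{"tx":0,"ty":0,"tz":0,"wx":0,"wy":0,"wz":0,"fingers":-1},{"tx":0,"ty":0,"tz":0,"wx":0,"wy":0,"wz":0,"fingers":-1},{"tx":0,"ty":0,"tz":0,"wx":0,"wy":0,"wz":0,"fingers":-1},{"tx":0,"ty":0,"tz":0,"wx":0,"wy":0,"wz":0,"fingers":-1},{"tx":0,"ty":0,"tz":0,"wx":0,"wy":0,"wz":0,"fingers":-1},{"tx":0,"ty":0,"tz":0,"wx":0,"wy":0,"wz":0,"fingers":-1},{"tx":0,"ty":0,"tz":0,"wx":0,"wy":0,"wz":0,"fingers":-1},{"tx":0,"ty":0,"tz":0,"wx":0,"wy":0,"wz":0,"fingers":-1}]'
python3 q.py | head -11
python3 - <<'E'
from h import *
# independent check: top face of press pad in the top view is hidden; use side notch edges vs pointer end
f=pickle.load(open('s3.pkl','rb'));y=np.array([.26,.965,0]);x=np.array([.965,-.26,0]);o=np.array([.487,.2045,0])+.0597*y
for n,z in(('top',.0885),('mid',.075),('bot',.0615),('platetop',.108)):
    print(n,proj(f,[o-y*.107-x*.005+[0,0,z],o-y*.14-x*.005+[0,0,z]]).round(1).tolist())
s=telemetry.observe();print(s['time'],s['eef_pos'],s['force'])
E
```

```text
time: 15.45
eef_pos: [0.4856, 0.1959, 0.0479]
orientation: [0.001, 0.988, 0.155, -0.0]
force: [-4.0, -5.8, 7.7]
grip_width: 0.0006
grip_force: 3.9
time: 16.65
eef_pos: [0.4857, 0.1959, 0.048]
orientation: [0.001, 0.988, 0.155, -0.0]
force: [-4.9, -4.8, 7.4]
grip_width: 0.0002
grip_force: 3.9
time: 17.85
eef_pos: [0.4856, 0.1959, 0.0479]
orientation: [0.001, 0.988, 0.155, -0.0]
force: [-4.1, -4.9, 7.2]
grip_width: 0.0005
grip_force: 3.9
[[ 46  49  48  91 167 171 172 166 141 114  91  82  80  82 131 170]
 [ 42  49  44  89 167 172 171 157  97  80  81  81  83  80 124 169]
 [ 45  49  43  87 166 172 172 163  95  78  85 126 119  83 122 169]
 [ 41  42  47  80 162 171 171 160  93  75 110 166 140  86 123 169]
 [ 46  46  44  70 152 165 156 123  82 119 157 171 141  83 125 170]
 [ 45  44  44  61 141 127  81  83 142 165 166 168 135  85 123 169]
 [ 48  49  47  52  78  57  48  84 136 161 157 129 100  83 113 167]
 [ 42  47  45  44  50  61  56  67  85 118 109  89  82  80 111 168]
 [ 45  47  45  43  42  57  73  74  87  90  80  79  79  79 114 169]
 [ 43  40  42  43  44  45  69  77  78  79  79  79  82  80 112 169]
 [ 42  38  43  39  47  59  75  76  77  80  78  80  79  83 108 164]]
top [[239.8, 238.3], [251.3, 231.2]]
mid [[240.0, 242.6], [251.4, 235.4]]
bot [[240.2, 246.8], [251.5, 239.6]]
platetop [[239.5, 232.0], [251.2, 224.8]]
17.9 [0.48562103 0.19594583 0.04795165] [-4.79893297 -4.32282264  8.2026734 ]
```

```bash
python3 -c "
from station import env
print(env.close_job())"
```

```text
the job is handed in; nothing more can be done
None
```

The tin was slid into the square frame and let go, within about 2 mm of centre. The handle was then pressed to about 0.22 rad, held there over 3.5 s at 7–8 N and still held at hand-in; the angle is inferred from the side-camera pixels and the force reading, and no verdict came back.

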